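Find the caddy that nests in the docking tray

ROBOT

A 6-joint arm with a two-finger parallel gripper is mounted at the origin on a cart in front of the work surface, level with it; the furniture and walls round the work are solid. World frame = base frame: x ahead of the robot, y to its left, z up, the work surface at z = 0. Lengths are in m, angles in rad, forces in N, time in s.
With the tool pointing down it reaches from about 0.375 to 0.9 m from the base axis. Payload 3.1 kg.
Tool frame: the origin (TCP) lies between the finger pads; the fingertips stand robot.finger_overhang ahead of it and the grasp point (between the pads) lies 3 mm ahead of it (robot.finger_overhang is the distance from the TCP to the fingertips, in m); z points along the fingers, y is the line along which they close (so a half turn about z gives the same grasp; the last joint's range is limited). The gripper opens to 87 mm and grips with 3 to 60 N. Pads are 19 mm wide; open, the fingers measure 117 mm over their backs; the gripper's body (75 mm by 190 mm) begins 51 mm behind the grasp point.
Start: joints at [1.125, 0.527, 1.433, -0, 1.181, -0.178], TCP at [0.165, 0.603, 0.245] pointing down, gripper open.
Joint ranges: [-3.08, 3.08], [-0.75, 2.2], [0.22, 2.44], [-1.43, 4.57], [0, 2.65], [-2.85, 2.85]. Speed limits (rad/s): [2.79, 2.79, 3.14, 3.14, 3.14, 3.14].

INTERFACE

Orientations are given as a unit quaternion [x, y, z, w].
In Python, from rig import get_obs, vision, hand_in, nets, robot gives the robot as it stands.
- The arm moves only by the tool apply_moves, never from a script. Its argument "series" is a list of rows, each an object with "offset": the shift along the world's x, y, z in cm, a list of three; "rot": the turn, a rotation vector about the world's x, y, z in degrees, a list of three. A call has 1 to 20 rows; each row is the pose to reach, as a shift and turn from the pose commanded when the call began; what a row does not reach only later rows make up. A row lasts 1/10 s, in which the tool goes at most 50 mm and 8.59 degrees, less where a joint would pass 70% of its speed; a pose out of reach is approached as far as the arm can. A call with a gripper value outside its range is refused whole. "hand" is the opening, from 0 (shut) to 1 (fully open), set as the call begins (left out, the last holds). The fingers move at their own pace and stop on an object; "newtons" is the grip in N (left out, the last holds). Time passes only in rows, so rows that repeat a pose let the fingers close. It gives the time, the measured TCP pose, the force, the opening and the grip force at its end, in the units of the state.
- get_obs(): the state, without advancing time (a new reading comes with each control period).
- vision.camera(name): name is "side" or "top" or "wrist"; returns the picture (480x640x3 uint8, red, green, blue); there is no depth.
- vision.calibration(name): a dict with "K" (3x3 intrinsics, pixels), "R" (3x3) and "t" (3): a world point X has camera coordinates R X + t. Camera axes: x right, y down, z forward; pixel columns grow to the right and rows downward; lengths in m; the calibration is good to about 2 mm. A picture is of the moment at which its call begins: read the wrist's pose just before it. calibration takes no time and is no camera call; for the wrist camera it gives the pose at the moment of the call.
- hand_in(): hands the job in; it is judged then, once.
Trained networks look in the newest picture that a camera, given by its name, has taken for a name from the list of things; names that differ only in an ending like _2 or _b are one class to them, and where a whole thing is asked for, a point or a joint stands for the part that bears it (a point fixed in the world has none). Each returns a list of dicts, best first, with "conf" (0 to 1); they miss things now and then, are a little off and sometimes report something else, mostly with a low value. They report only what shows in the picture. A call takes as long as a camera call. They do not tell look-alikes from the thing itself.
- nets.search_frame(camera, query): "centre" ([x, y, z] in m, in world coordinates, good to about 4 mm: the middle of the surface that is visible of it).
- nets.spot_point(camera, query): "centre" ([x, y, z] in m, in world coordinates, good to about 4 mm: a listed point, or the origin of a listed thing).
The state is a dict: "time": time; "q": joint angles; "joint_velocities": joint speeds; "joint_torque": joint torques, N m; "position": TCP position; "tool_rot": TCP orientation; "ft_force": force on the tool from outside, world axes, zero at the start; "moment": the same for the moment, N m; "grip_width": finger opening in m; "grip_force": force on a finger pad.
Only numpy, scipy, OpenCV 4.12 (cv2) and the standard library are available. Lean on these libraries where they do the work, as an engineer would, in place of code of your own. Each camera call takes 0.05 s, during which the arm holds its last target. There are 200 camera calls.

TASK

Three desk caddies (blue, green, orange) look alike but differ in their hidden undersides, and only one of them nests all the way down in the black docking tray over its yellow key. Try them in the tray until you find the one that goes fully home and leave it there, with the other two standing upright on the desk beside the tray. Set the caddies down gently without ramming or dropping them, and do not disturb the other things on the desk.

Things in the scene. Friction and masses are not known exactly. Their poses are not given: they have to be found in the camera images.
- caddy_blue: Blue caddy; all three are alike outside: open box 100 (x) by 60 (y) mm, walls 50 high, 3 thick. Handle in the middle: a level bar along x, 64 long, 12 thick in y, z = 68 to 92 mm, on two posts, clear all round above the walls. 0.15 to 0.3 kg, balanced. Hidden webs underneath leave a slot whose place differs between caddies; a half turn makes no difference. Origin: centre of underside, z up.
- caddy_green: Green caddy; all three are alike outside: open box 100 (x) by 60 (y) mm, walls 50 high, 3 thick. Handle in the middle: a level bar along x, 64 long, 12 thick in y, z = 68 to 92 mm, on two posts, clear all round above the walls. 0.15 to 0.3 kg, balanced. Hidden webs underneath leave a slot whose place differs between caddies; a half turn makes no difference. Origin: centre of underside, z up.
- caddy_orange: Orange caddy; all three are alike outside: open box 100 (x) by 60 (y) mm, walls 50 high, 3 thick. Handle in the middle: a level bar along x, 64 long, 12 thick in y, z = 68 to 92 mm, on two posts, clear all round above the walls. 0.15 to 0.3 kg, balanced. Hidden webs underneath leave a slot whose place differs between caddies; a half turn makes no difference. Origin: centre of underside, z up.
- tray: Black tray, fixed: outside 114 (x) by 74 (y) mm, walls 30 high, inside 106 by 66 (3 mm play each side of a caddy), floor 4 mm above the desk. A caddy enters with its x along the tray's x, either way round. The right one goes down to the floor; a wrong one stops on the key, 17 mm above the floor; one off its mark stops on the rim, 26 mm above it. Origin: centre of underside, z up.
- key: Yellow rib fixed on the tray's floor, 4 (tray x) by 36 (tray y) mm, 22 high, at the tray's middle or 19 or 38 mm towards its +x end; low stubs (2.5 mm) at the other two places do nothing. The caddy whose hidden slot matches goes down over it: which one changes from start to start and nothing outside shows it. Origin: centre of its foot.
- mug: Bystander, loose: striped mug, 90 mm tall, 86 mm across, handle 34 mm out. Origin: centre of the underside.
- marker: Bystander, loose: white and red marker pen, 17x135x16 mm, lying. Origin: centre of the underside.
- earbud_case: Bystander, loose: white earphone case, 25x58x46 mm, standing. Origin: centre of the underside.
- power_bank: Bystander, loose: white battery pack lying flat, 140x68x16 mm. Origin: centre of the underside.
- stapler: Bystander, loose: blue and black stapler, 34x137x47 mm. Origin: centre of the underside.
- tower_corner (a point): Foot of the near left corner of the white computer tower on the desk (fixed, never moves): the tower is 456 mm tall and reaches from here 396 mm back (+x) and 220 mm to the right (-y); keep gripper and wrist clear of it.
Things that resemble listed ones, but are neither listed nor needed, are in the scene too. There is more than one size of the caddy_blue; the job needs the larger.

How it is judged:
By the outcome, as a careful person would: the job done as asked, in the order asked, and still so for the second after the job is handed in, with the robot touching nothing.
It also fails if it takes over 72 s, if anything falls off the work surface, if the arm or the gripper's body presses on something with over 40 N, if the wrist force passes 120 N, or if a joint passes its speed limit or range.

## Working session

There is one attempt and no reset: what is moved stays moved. The work goes in short steps, Python scripts to look and compute and a tool call to move; the robot and the scene stay as the last step left them, time stands still between calls to the robot, and variables do not carry over. Pictures are saved under pics/ and viewed, at most 10 in all, crops included, and the job is handed in when it is done.

Besides the shell and the picture viewer there is one more tool, called after "Request:" as name(argument=value, ...) on one line, values as JSON. apply_moves: Moves the arm, as the interface text tells. Its arguments: {"type":"object","properties":{"series":{"type":"array"},"hand":{"type":"number"},"newtons":{"type":"number"}},"required":["series"]}

```bash
mkdir -p pics; python3 - <<'E'
from rig import get_obs, vision, nets, robot
import cv2,numpy as np
o=get_obs();print(o['time'],o['position'],o['tool_rot'],robot.finger_overhang)
for c in ['top','side']:
    im=vision.camera(c);cv2.imwrite(f'pics/{c}0.png',im[:,:,::-1])
    K=vision.calibration(c);print(c,{k:np.round(v,4).tolist() for k,v in K.items()})
    for n in ['caddy_blue','caddy_green','caddy_orange','tray','key','mug','tower_corner']:
        print(n,[(np.round(d['centre'],3).tolist(),round(d['conf'],2)) for d in nets.spot_point(c,n)][:4])
E
```

```text
0.0 [0.16507033 0.60209126 0.24358179] [ 1.33542072e-01  9.91042567e-01 -1.01735310e-03 -3.33208215e-04] 0.022
top {'K': [[579.3858, 0.0, 318.2125], [0.0, 579.3858, 235.8526], [0.0, 0.0, 1.0]], 'R': [[-0.013, -0.9999, -0.0079], [-0.9982, 0.0135, -0.0585], [0.0586, 0.0071, -0.9983]], 't': [0.2756, 0.5132, 1.1629]}
caddy_blue [([0.387, 0.381, 0.001], 0.93), ([0.632, 0.182, -0.0], 0.62)]
caddy_green [([0.613, 0.06, -0.001], 0.62)]
caddy_orange [([0.501, 0.374, -0.002], 0.66), ([0.457, 0.272, -0.0], 0.49)]
tray [([0.456, 0.184, 0.001], 0.86)]
key []
mug [([0.664, 0.332, -0.001], 0.85)]
tower_corner [([0.614, 0.057, -0.002], 0.9), ([0.452, 0.183, -0.002], 0.65)]
side {'K': [[535.7474, 0.0, 323.6928], [0.0, 535.7474, 243.96], [0.0, 0.0, 1.0]], 'R': [[0.9647, -0.2623, -0.024], [-0.1382, -0.4261, -0.8941], [0.2243, 0.8658, -0.4473]], 't': [-0.4541, 0.2165, 0.7649]}
caddy_blue [([0.628, 0.18, 0.002], 0.94), ([0.385, 0.376, -0.004], 0.72)]
caddy_green [([0.473, -0.048, -0.0], 0.86)]
caddy_orange [([0.5, 0.377, -0.002], 0.77)]
tray [([0.451, 0.18, 0.001], 0.68)]
key [([0.449, 0.179, 0.005], 0.75), ([0.433, 0.586, -0.001], 0.74)]
mug [([0.667, 0.329, -0.004], 0.72)]
tower_corner [([0.614, 0.061, 0.0], 0.84)]
```

View pics/top0.png

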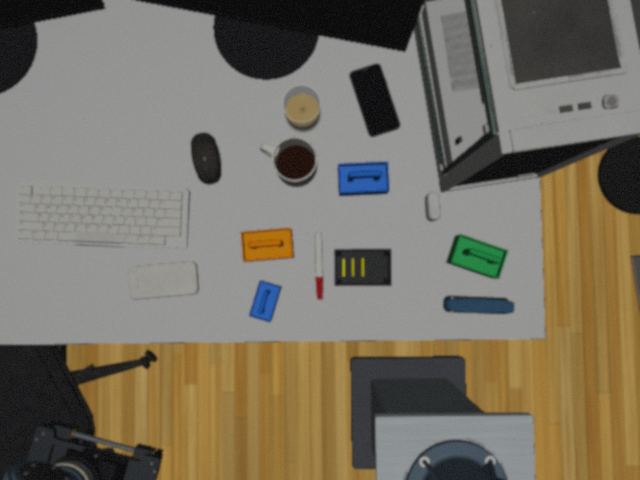

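View pics/side0.png

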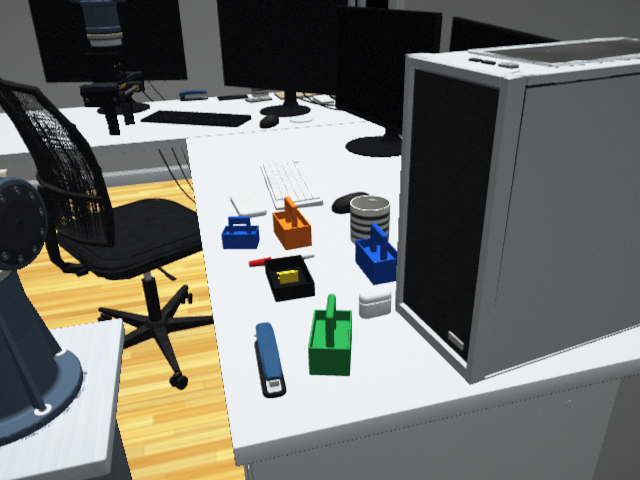

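Top view: the ambiguous item is blue, with a large one at (363,178) and a small one at (265,300). The orange at (267,245), green at (478,256) and tray at (363,267) are unique. I choose the larger blue. The key candidates are at columns 343, 353 and 364, so tray +x points to world +y. The side view agrees. Next I look closer with the wrist camera.

Request:
apply_moves(series=[{"offset":[29,-37,10],"rot":[0,0,-74.6]},{"offset":[29,-37,10],"rot":[0,0,-74.6]},{"offset":[29,-37,10],"rot":[0,0,-74.6]},{"offset":[29,-37,10],"rot":[0,0,-74.6]},{"offset":[29,-37,10],"rot":[0,0,-74.6]},{"offset":[29,-37,10],"rot":[0,0,-74.6]},{"offset":[29,-37,10],"rot":[0,0,-74.6]},{"offset":[29,-37,10],"rot":[0,0,-74.6]},{"offset":[29,-37,10],"rot":[0,0,-74.6]},{"offset":[29,-37,10],"rot":[0,0,-74.6]},{"offset":[29,-37,10],"rot":[0,0,-74.6]},{"offset":[29,-37,10],"rot":[0,0,-74.6]},{"offset":[29,-37,10],"rot":[0,0,-74.6]},{"offset":[29,-37,10],"rot":[0,0,-74.6]}])

```text
time: 2.2
position: [0.4542, 0.2337, 0.3442]
tool_rot: [0.706, 0.708, -0.0, -0.0]
ft_force: [-0.0, -0.4, -0.9]
grip_width: 0.0869
grip_force: 0.0
```

```bash
python3 - <<'E'
from rig import get_obs, vision
import cv2,numpy as np
o=get_obs();print(o['time'],o['position'],o['tool_rot'],o['ft_force'])
K=vision.calibration('wrist');im=vision.camera('wrist');cv2.imwrite('pics/w0.png',im[:,:,::-1])
np.savez('w0.npz',im=im,**K)
print({k:np.round(v,4).tolist() for k,v in K.items()}, -K['R'].T@K['t'])
E
```

```text
2.2 [0.45419333 0.23368095 0.3441895 ] [ 7.06059780e-01  7.08151987e-01 -4.10713994e-04 -4.26790887e-04] [-0.0414407  -0.43650947 -0.87447578]
{'K': [[412.2115, 0.0, 313.1475], [0.0, 412.2115, 238.0183], [0.0, 0.0, 1.0]], 'R': [[1.0, 0.0032, -0.0017], [0.0036, -0.9556, 0.2945], [-0.0007, -0.2946, -0.9556]], 't': [-0.4536, 0.1567, 0.5545]} [0.45338999 0.31454907 0.48300179]
```

View pics/w0.png

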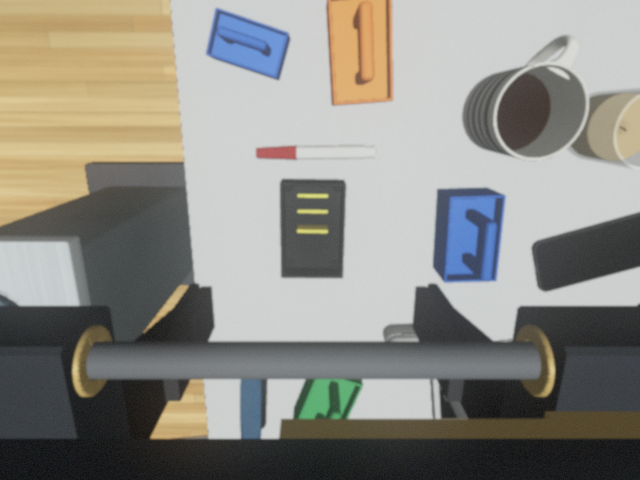

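The wrist view shows the tray at (312,228), with ribs at rows 196, 211 and 231. The large blue is at (468,235), visibly bigger than the small one at (248,43). Orange is at (362,50), and green is partly hidden at (328,400). I will fit poses by silhouette across the views.

```bash
cat > fit.py <<'E'
import numpy as np,cv2
from scipy.optimize import minimize
from scipy.spatial.transform import Rotation as Ro
def box(a,b,c,z0,z1): return np.array([[x,y,z] for x in(-a/2+c,a/2+c) for y in(-b/2,b/2) for z in(z0,z1)])
CAD=[box(.1,.06,0,0,.05),box(.064,.012,0,.068,.092)]+[box(.01,.012,s*.027,.05,.07) for s in(-1,1)]
TRAY=[box(.114,.074,0,0,.030)]
def proj(C,P):
    q=P@C['R'].T+C['t']; q=q@C['K'].T; return q[:,:2]/q[:,2:]
def mask(im,col):
    h=cv2.cvtColor(im,cv2.COLOR_RGB2HSV); H,S,V=cv2.split(h)
    if col=='tray': return ((V<95)&(S<120)|((H>20)&(H<35)&(S>120)&(V>90))).astype(np.uint8)
    r={'blue':(105,125),'green':(50,85),'orange':(5,19)}[col]
    return ((H>=r[0])&(H<=r[1])&(S>110)&(V>30)).astype(np.uint8)
def render(C,parts,p):
    R=Ro.from_euler('z',p[3]).as_matrix(); m=np.zeros((480,640),np.uint8)
    for b in parts:
        h=cv2.convexHull((proj(C,b@R.T+p[:3])*16).astype(np.int32)); cv2.fillConvexPoly(m,h,255,cv2.LINE_AA,4)
    return m/255.
def fit(views,col,p0,usez=True):
    parts=TRAY if col=='tray' else CAD; T=[]
    for im,C in views:
        m=mask(im,col); m=cv2.morphologyEx(m,cv2.MORPH_CLOSE,np.ones((3,3)))
        near=cv2.dilate((render(C,parts,p0)>.5).astype(np.uint8),np.ones((15,15)))
        T.append(cv2.GaussianBlur((m*near).astype(float),(0,0),1.2))
    def f(v):
        p=np.array(p0,float); p[:2]+=v[:2]/100; p[3]+=v[2]
        if usez: p[2]+=v[3]/100
        return sum(((cv2.GaussianBlur(render(C,parts,p),(0,0),1.2)-t)**2).sum()/t.sum() for (im,C),t in zip(views,T))
    best=None
    for d in(-.25,0,.25):
        n=4 if usez else 3
        s=np.vstack([np.zeros(n)]+[np.eye(n)[i]*[.8,.8,.15,.5][i] for i in range(n)]);s[:,2]+=d
        r=minimize(f,s[0],method='Nelder-Mead',options=dict(initial_simplex=s,xatol=.003,fatol=1e-5))
        if best is None or r.fun<best.fun:best=r
    v=best.x;p=np.array(p0,float);p[:2]+=v[:2]/100;p[3]+=v[2]
    if usez:p[2]+=v[3]/100
    return p,best.fun
E
cat > m1.py <<'E'
from rig import vision
from fit import *
V={c:(cv2.imread(f'pics/{c}0.png')[:,:,::-1].copy(),vision.calibration(c)) for c in('top','side')}
w=dict(np.load('w0.npz'));V['wrist']=(w['im'],w)
I={'blue':[.63,.18,0,1.57],'orange':[.5,.375,0,1.57],'green':[.473,-.048,0,1.25],'tray':[.454,.182,0,1.57]}
for n,p0 in I.items():
    for vs in(['top','side','wrist'],['top','wrist'],['wrist'],['top'],['side']):
        if 'wrist' in vs and n=='green': vs=[v for v in vs if v!='wrist']
        if n=='orange' and vs==['wrist']:continue
        if not vs: continue
        p,e=fit([V[v] for v in vs],n,p0,len(vs)>1);print(n,vs,np.round(p[:3]*1000,1),round(np.degrees(p[3]),1),round(e/len(vs),3))
E
python3 m1.py
```

```text
blue ['top', 'side', 'wrist'] [ 6.304e+02  1.787e+02 -5.000e-01] 87.9 0.278
blue ['top', 'wrist'] [638.1 172.7 -23. ] 91.6 0.29
blue ['wrist'] [632.2 174.3   0. ] 97.1 0.626
blue ['top'] [631.7 177.    0. ] 91.5 0.078
blue ['side'] [628.8 186.8   0. ] 81.3 0.054
orange ['top', 'side', 'wrist'] [499.5 374.2  -1.2] 92.8 0.045
orange ['top', 'wrist'] [502.8 375.6 -39.1] 94.5 0.009
orange ['top'] [500.3 371.3   0. ] 94.0 0.039
orange ['side'] [499.4 377.3   0. ] 90.4 0.038
green ['top', 'side'] [ 4.704e+02 -4.740e+01  3.000e-01] 71.9 0.074
green ['top'] [470.5 -48.7   0. ] 72.0 0.109
green ['top'] [470.5 -48.7   0. ] 72.0 0.109
green ['side'] [471.2 -44.6   0. ] 72.1 0.033
tray ['top', 'side', 'wrist'] [452.  181.7  -1.1] 88.2 0.094
tray ['top', 'wrist'] [452.  176.2 -25.9] 89.4 0.078
tray ['wrist'] [451.7 181.1   0. ] 89.3 0.222
tray ['top'] [452.2 180.8   0. ] 88.7 0.02
tray ['side'] [451.9 184.4   0. ] 87.9 0.034
```

```bash
sed -i "s/(105,125)/(100,130)/; s/(S>110)&(V>30)/(S>85)\&(V>25)/" fit.py
cat > m2.py <<'E'
from fit import *
w=dict(np.load('w0.npz'))
h=cv2.cvtColor(w['im'],cv2.COLOR_RGB2HSV);print(h[235,440:500:8].tolist())
for n,p0 in {'blue':[.631,.178,0,1.57],'tray':[.452,.181,0,1.56]}.items():
    p,e=fit([(w['im'],w)],n,p0,False);print(n,p,np.degrees(p[3]),e)
    o=w['im'].copy();o[...,0]=np.maximum(o[...,0],(cv2.Canny((render(w,TRAY if n=='tray' else CAD,p)*255).astype(np.uint8),50,150)));w['im']=o
cv2.imwrite('pics/c1.png',cv2.resize(o[150:310,250:550,::-1],None,fx=2,fy=2))
E
python3 m2.py
```

```text
[[111, 75, 102], [110, 131, 183], [109, 133, 209], [109, 143, 207], [109, 142, 205], [111, 100, 97], [109, 139, 191], [111, 123, 135]]
blue [0.63166304 0.17581648 0.         1.63512647] 93.68584564861777 0.2764337135946041
tray [0.45170851 0.1811924  0.         1.55826486] 89.28199971871176 0.2214430491428085
```

View pics/c1.png

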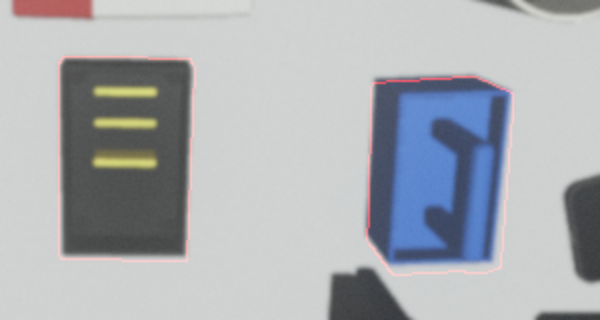

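The crop shows the larger blue caddy, upright, at about (0.631, 0.179). Approaching it now.

Request:
apply_moves(series=[{"offset":[17.6,-5.4,-14.5],"rot":[0,0,0]},{"offset":[17.6,-5.4,-14.5],"rot":[0,0,0]},{"offset":[17.6,-5.4,-14.5],"rot":[0,0,0]},{"offset":[17.6,-5.4,-14.5],"rot":[0,0,0]},{"offset":[17.6,-5.4,-14.5],"rot":[0,0,0]},{"offset":[17.6,-5.4,-18.5],"rot":[0,0,0]},{"offset":[17.6,-5.4,-22],"rot":[0,0,0]},{"offset":[17.6,-5.4,-24.5],"rot":[0,0,0]},{"offset":[17.6,-5.4,-26.1],"rot":[0,0,0]},{"offset":[17.6,-5.4,-26.1],"rot":[0,0,0]},{"offset":[17.6,-5.4,-26.1],"rot":[0,0,0]}])

```text
time: 3.35
position: [0.6318, 0.1794, 0.0842]
tool_rot: [0.706, 0.708, 0.0, 0.0]
ft_force: [-0.0, 0.3, -0.1]
grip_width: 0.087
grip_force: 0.0
```

Request:
apply_moves(series=[{"offset":[0,0,0],"rot":[0,0,0]},{"offset":[0,0,0],"rot":[0,0,0]},{"offset":[0,0,0],"rot":[0,0,0]},{"offset":[0,0,0],"rot":[0,0,0]},{"offset":[0,0,0],"rot":[0,0,0]},{"offset":[0,0,0],"rot":[0,0,0]},{"offset":[0,0,0],"rot":[0,0,0]},{"offset":[0,0,0],"rot":[0,0,0]}], hand=0, newtons=25)

```text
time: 4.15
position: [0.6313, 0.1787, 0.0835]
tool_rot: [0.707, 0.707, -0.0, -0.0]
ft_force: [0.1, -0.2, -0.9]
grip_width: 0.031
grip_force: 0.0
```

Request:
apply_moves(series=[{"offset":[0,0,0],"rot":[0,0,0]},{"offset":[0,0,0],"rot":[0,0,0]},{"offset":[0,0,0],"rot":[0,0,0]},{"offset":[0,0,0],"rot":[0,0,0]},{"offset":[0,0,0],"rot":[0,0,0]},{"offset":[0,0,2],"rot":[0,0,0]},{"offset":[0,0,6],"rot":[0,0,0]},{"offset":[0,0,9],"rot":[0,0,0]},{"offset":[0,0,9],"rot":[0,0,0]}])

```text
time: 5.05
position: [0.6345, 0.1792, 0.1783]
tool_rot: [0.707, 0.707, 0.004, 0.003]
ft_force: [1.9, 0.6, -1.8]
grip_width: 0.0114
grip_force: 24.9
```

```bash
cat > look.py <<'E'
import sys
from rig import get_obs, vision
import cv2,numpy as np
n=sys.argv[1];o=get_obs();C=vision.calibration('wrist');im=vision.camera('wrist')
np.savez(n+'.npz',im=im,pos=o['position'],rot=o['tool_rot'],**C);cv2.imwrite(f'pics/{n}.png',im[:,:,::-1])
print(o['time'],o['position'],o['tool_rot'],o['ft_force'],o['grip_width'],o['grip_force'])
E
python3 look.py w1
```

```text
5.05 [0.63445952 0.17916733 0.17828547] [0.70675336 0.70744253 0.0039091  0.00307801] [ 1.85048478  0.62490187 -1.79208876] 0.011404515703257291 24.941077362746
```

View pics/w1.png

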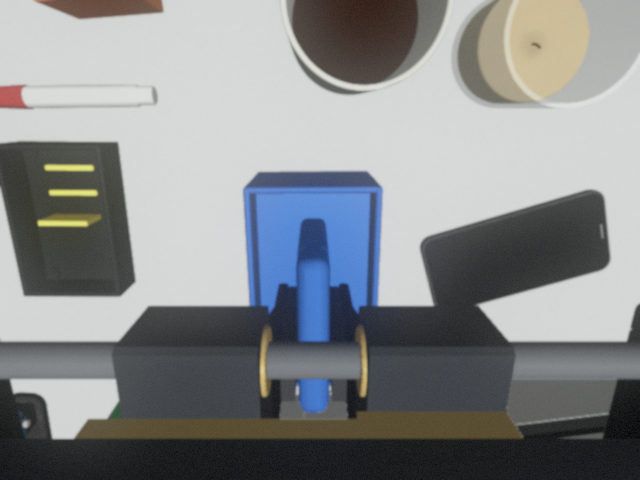

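The caddy is held level, with front rim corners at about (246,189) and (381,187). The tall key is the rib nearest the tray's middle, at (68,222). I'll compute where the held caddy sits and where the tray is.

```bash
cat > held.py <<'E'
import sys
from fit import *
def bp(C,uv,z):
    d=C['R'].T@np.linalg.inv(C['K'])@np.array([*uv,1.]);c=-C['R'].T@C['t'];return c+d*(z-c[2])/d[2]
if __name__=='__main__':
    w=dict(np.load('w1.npz'));z=w['pos'][2]-.0835+.05
    a,b=bp(w,(246,189),z),bp(w,(381,187),z);m=(a+b)/2;d=b-a
    print('front mid',m,'len',np.hypot(*d[:2]),'ang',np.degrees(np.arctan2(d[1],d[0])),'caddy centre-tcp y',m[1]-.05-w['pos'][1],'x',m[0]-w['pos'][0])
    p,e=fit([(w['im'],w)],'tray',[.452,.181,0,1.56],False);print('tray',p,np.degrees(p[3]),e)
    # key top
    for uv in((38,223),(88,223),(45,168),(93,168)):print(bp(w,uv,.026 if uv[1]>200 else .0065))
    # tray outer top rim corners
    for uv in((2,143),(119,143),(133,295)):print('corner0',bp(w,uv,.03))
E
python3 held.py
```

```text
front mid [0.63408717 0.22904481 0.14478547] len 0.05695846439236089 ang 0.8320977818424504 caddy centre-tcp y -0.0001225149373125789 x -0.0003723553453977013
tray [0.45166119 0.18230273 0.         1.60189872] 91.78203613888454 0.10356921528633917
[0.4352816  0.18224364 0.026     ]
[0.47139919 0.18219864 0.026     ]
[0.43546706 0.21940985 0.0065    ]
[0.47104749 0.21941126 0.0065    ]
corner0 [0.42462264 0.23927377 0.03      ]
corner0 [0.50338221 0.23932036 0.03      ]
corner0 [0.49860321 0.12679467 0.03      ]
```

Request:
apply_moves(series=[{"offset":[-4,0,0],"rot":[0,0,0]},{"offset":[-8,0.1,0],"rot":[0,0,0]},{"offset":[-12,0.2,0],"rot":[0,0,0]},{"offset":[-16,0.3,0],"rot":[0,0,0]},{"offset":[-17.85,0.3,-1],"rot":[0,0,0]},{"offset":[-17.85,0.3,-3],"rot":[0,0,0]},{"offset":[-17.85,0.3,-4.5],"rot":[0,0,0]},{"offset":[-17.85,0.3,-4.5],"rot":[0,0,0]},{"offset":[-17.85,0.3,-4.5],"rot":[0,0,0]},{"offset":[-17.85,0.3,-4.5],"rot":[0,0,0]}])

```text
time: 6.1
position: [0.453, 0.1817, 0.1286]
tool_rot: [0.707, 0.707, -0.0, -0.0]
ft_force: [-1.1, -1.0, -2.3]
grip_width: 0.0115
grip_force: 25.0
```

```bash
python3 look.py w2
```

```text
6.1 [0.45301304 0.18169507 0.12855445] [ 7.06797764e-01  7.07415662e-01 -2.23799774e-05 -2.64686416e-05] [-1.08904563 -1.03560875 -2.27927494] 0.011539022902908007 24.972479143179953
```

View pics/w2.png

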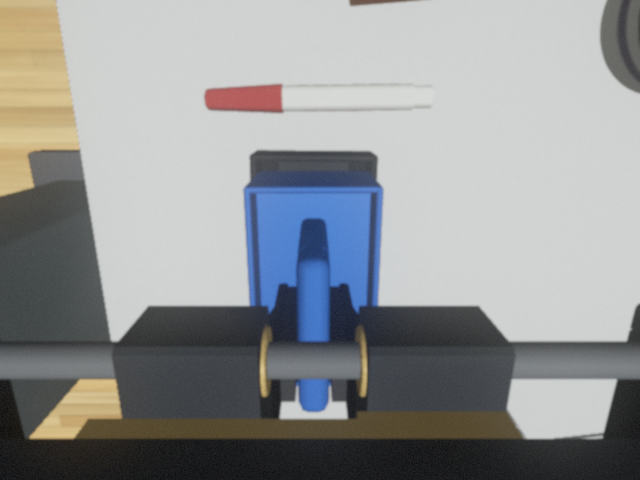

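The caddy is centred over the tray: tray rim columns 251–376 against caddy columns 246–381. I'll descend gently and watch the force.

Request:
apply_moves(series=[{"offset":[0,0,-0.6],"rot":[0,0,0]},{"offset":[0,0,-1.1],"rot":[0,0,0]},{"offset":[0,0,-1.4],"rot":[0,0,0]},{"offset":[0,0,-1.7],"rot":[0,0,0]},{"offset":[0,0,-2.0],"rot":[0,0,0]},{"offset":[0,0,-2.2],"rot":[0,0,0]},{"offset":[0,0,-2.4],"rot":[0,0,0]},{"offset":[0,0,-2.6],"rot":[0,0,0]},{"offset":[0,0,-2.7],"rot":[0,0,0]},{"offset":[0,0,-2.7],"rot":[0,0,0]}])

```text
time: 7.15
position: [0.4528, 0.1817, 0.1015]
tool_rot: [0.707, 0.707, -0.0, -0.0]
ft_force: [-0.7, 0.8, -2.1]
grip_width: 0.0117
grip_force: 25.0
```

No contact below the key-stop height, so this may be the right one. I'll continue down.

Request:
apply_moves(series=[{"offset":[0,0,-0.3],"rot":[0,0,0]},{"offset":[0,0,-0.6],"rot":[0,0,0]},{"offset":[0,0,-0.8],"rot":[0,0,0]},{"offset":[0,0,-1.0],"rot":[0,0,0]},{"offset":[0,0,-1.15],"rot":[0,0,0]},{"offset":[0,0,-1.3],"rot":[0,0,0]},{"offset":[0,0,-1.4],"rot":[0,0,0]},{"offset":[0,0,-1.45],"rot":[0,0,0]},{"offset":[0,0,-1.45],"rot":[0,0,0]},{"offset":[0,0,-1.45],"rot":[0,0,0]}])

```text
time: 8.15
position: [0.453, 0.1817, 0.0874]
tool_rot: [0.707, 0.707, 0.0, 0.0]
ft_force: [-0.0, -0.0, 3.8]
grip_width: 0.0114
grip_force: 25.0
```

It reached floor height (0.0874) with light contact, so it is fully home. I'll release, retreat and verify.

Request:
apply_moves(series=[{"offset":[0,0,0],"rot":[0,0,0]},{"offset":[0,0,0],"rot":[0,0,0]},{"offset":[0,0,0],"rot":[0,0,0]},{"offset":[0,0,0],"rot":[0,0,0]},{"offset":[0,0,0],"rot":[0,0,0]},{"offset":[0,0,0],"rot":[0,0,0]},{"offset":[0,0,2],"rot":[0,0,0]},{"offset":[0,0,5],"rot":[0,0,0]},{"offset":[0,0,9],"rot":[0,0,0]},{"offset":[0,2,14],"rot":[0,0,0]},{"offset":[0,2,19],"rot":[0,0,0]},{"offset":[0,2,24],"rot":[0,0,0]},{"offset":[0,2,24],"rot":[0,0,0]},{"offset":[0,2,24],"rot":[0,0,0]},{"offset":[0,2,24],"rot":[0,0,0]}], hand=1)

```text
time: 9.65
position: [0.4517, 0.2014, 0.3257]
tool_rot: [0.707, 0.707, -0.001, -0.001]
ft_force: [-0.3, 0.0, 0.0]
grip_width: 0.0869
grip_force: 0.0
```

```bash
python3 look.py w3; python3 - <<'E'
from rig import vision
from fit import *
ims=[]
s=vision.camera('side');C=vision.calibration('side')
o=s.copy();e=cv2.Canny((render(C,CAD,np.array([.4525,.1817,.004,1.5708]))*255).astype(np.uint8),50,150);o[e>0]=[255,0,0]
crop=lambda a:cv2.resize(a[150:400,200:400],None,fx=2,fy=2)
cv2.imwrite('pics/s3.png',np.hstack([crop(s),crop(o)])[:,:,::-1])
E
```

```text
9.65 [0.4516919  0.20143327 0.32571408] [ 0.70675517  0.70745662 -0.0012579  -0.00081986] [-0.30943028  0.03397407  0.01904826] 0.08688599086527418 0.0
```

View pics/s3.png

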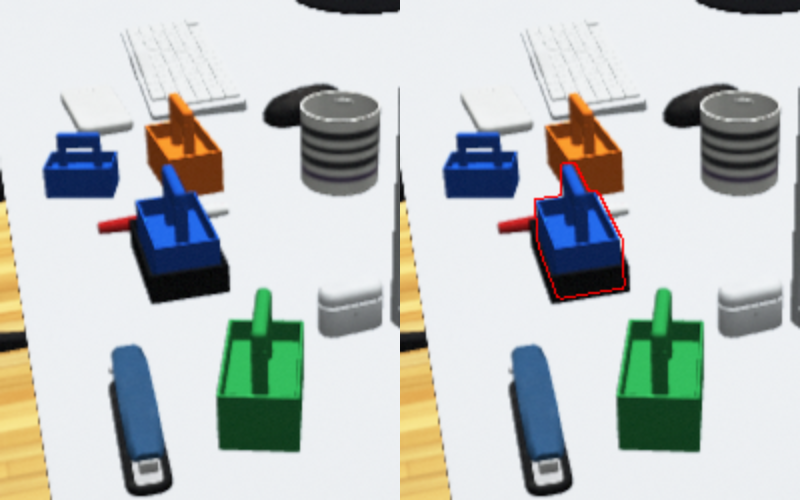

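View pics/w3.png

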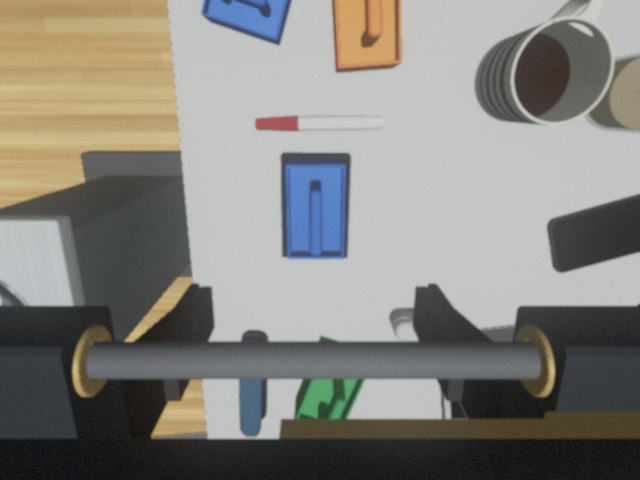

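The side crop shows the blue caddy matching the outline drawn for the fully-home height, with its handle top at (172,170). The wrist view shows it inside the tray rim at (316,207). Orange and green stand untouched beside the tray, and nothing else has moved.

```bash
python3 -c "
from rig import hand_in
print(hand_in())"
```

```text
the job is handed in; nothing more can be done
None
```

The larger blue caddy, the first one I tried, went all the way down over the key and is left in the tray; the orange and green caddies stand upright on the desk where they started, nothing else was moved, and the job is handed in.

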